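Put the finishing supplies back in the caddy

ROBOT

A 7-joint arm with a two-finger parallel gripper is mounted at the origin on the work surface. World frame = base frame: x ahead of the robot, y to its left, z up, the work surface at z = 0. Lengths are in m, angles in rad, forces in N, time in s.
With the tool pointing down it reaches from about 0.4 to 0.9 m from the base axis. Payload 5.5 kg.
Tool frame: the origin (TCP) lies at the very end of the fingers, on their centre line; the grasp point (between the pads) lies 19 mm behind it; x points along the fingers, y is the direction in which the jaws open and shut, and the axes are right-handed (so a half turn about x gives the same grasp; the last joint's range is limited). The gripper opens to 92 mm and grips with 3 to 60 N. Pads are 19 mm wide; open, the fingers measure 130 mm over their backs; the gripper's body (75 mm by 190 mm) begins 47 mm behind the grasp point.
Start: joints at [1.604, 0.501, -0.427, 1.55, 0.221, 1.138, -0.21], TCP at [0.148, -0.633, 0.227] pointing down, gripper open.
Joint ranges: [-2.88, 2.88], [-0.31, 2.03], [-1.54, 1.56], [0.2, 2.42], [-1.41, 4.55], [0.19, 2.02], [-2.57, 2.57]. Speed limits (rad/s): [2.57, 2.57, 3.14, 3.14, 3.14, 3.14, 3.14].

INTERFACE

Orientations are given as a unit quaternion [w, x, y, z].
In Python, from rig import readout, viewer, workorder gives the robot as it stands.
- The arm moves only by the tool send_rows, never from a script. Its argument "targets" is a list of rows, each a list of 6 numbers: the shift along the tool's x, y, z in mm, then the turn, a rotation vector about the tool's x, y, z in degrees. In form: [[x, y, z, wx, wy, wz], ...]. A call has 1 to 12 rows; each row shifts and turns the commanded pose from where the row before left it, along the tool's axes as they then stand; what a row does not reach is not made up. A row lasts 1/8 s, in which the tool goes at most 62.5 mm and 10.7 degrees, less where a joint would pass 70% of its speed; a pose out of reach is approached as far as the arm can. A call is refused whole if a number of a shift passes 62.5 or a number of a turn 10.7, either way. A call with a gripper value outside its range is refused whole. "fingers" is the opening, from 0 (shut) to 1 (fully open), set as the call begins (left out, the last holds). The fingers move at their own pace and stop on an object; "grip_force" is the grip in N (left out, the last holds). Time passes only in rows, so rows that do not move let the fingers close. It gives the time, the measured TCP pose, the force and the opening at its end, in the units of the state.
- readout.state(): the state, without advancing time (a new reading comes with each control period).
- viewer.get_image(name): name is "side" or "top"; returns (picture, depth): 400x640x3 uint8, red, green, blue; 400x640 float32, m along the optical axis (not along the pixel's ray), 0 where there is no reading.
- viewer.camera_model(name): a dict with "fx", "fy", "cx", "cy" (pixels), "dist" ([k1, k2, p1, p2, k3] as OpenCV has them; the pictures are not rectified), "R" (3x3) and "t" (3): a world point X has camera coordinates R X + t. Camera axes: x right, y down, z forward; pixel columns grow to the right and rows downward; lengths in m; the calibration is good to about 2 mm. A picture is of the moment at which its call begins. camera_model takes no time and is no camera call.
- workorder.hand_in(): hands the job in, once; it reports no verdict.
The state is a dict: "time": time; "joint_positions": joint angles; "qd": joint speeds; "effort": joint torques, N m; "ee_pos": TCP position; "eef_rot": TCP orientation; "contact_force": force on the tool from outside, world axes, zero at the start; "wrist_torque": the same for the moment, N m; "gripper_width": finger opening in m.
Only numpy, scipy, OpenCV 4.12 (cv2) and the standard library are available. Lean on these libraries where they do the work, as an engineer would, in place of code of your own. Each camera call takes 0.05 s, during which the arm holds its last target. There are 200 camera calls.

TASK

Put the two finishing supplies that are out on the bench back into the plywood caddy: the oil tin that has been laid flat goes into the empty oblong pocket and the standing round bottle into the empty round one. Each must stand upright, cap up, right down on the caddy's base board. Do not tip the bottle over, and leave the tin and can already in the caddy and the tools on the bench where they are.

Things in the scene. Friction and masses are not known exactly. Their poses are not given: they have to be found in the camera images.
- oil_tin: Oblong steel oil tin, paper label, round black cap, about 0.3 kg, lying on its broad face on the bench. Body 62 wide, 38 thick, 115 mm from foot to shoulder; cap 25 across, its top 131 mm from the foot. Origin: on the lower broad face, midway from foot to shoulder. x runs from foot to cap (level now; must end pointing up), y along the width, z through the thickness (up now)
- tin_foot (a point): centre of the oil tin's flat foot; same axes as the tin
- tin_cap (a point): centre of the top of the oil tin's cap; same axes as the tin
- finish_bottle: Round white plastic bottle with black cap, about 0.3 kg, standing on the bench. Body 56 mm in diameter up to 98 mm, tapering to the neck at 120 mm; ribbed cap 37 mm in diameter from 120 to 146 mm. Origin: centre of its foot; z up
- caddy: Plywood caddy, fixed, 324 mm along x, 84 mm along y. Base board 12 mm thick; above it a deck (57 to 72 mm high) with four cut-outs in a row along x: oblong at x = -111 and -37 mm, round at 37 and 111 mm; one of each shape is taken. End panels 12 mm thick, 120 mm high; long sides open. Items stand only about 12 mm apart along x; along y there is room for fingers. Origin: under its centre; z up
- oblong_pocket (a point): centre of the empty oblong pocket (cut-out 68 mm along x, 44 mm along y, mouth chamfered 3 mm), on the top face of the base board, 60 mm below the deck's top; axes as the caddy's
- round_pocket (a point): centre of the empty round pocket (cut-out 62 mm in diameter, mouth chamfered 3 mm), on the top face of the base board, 60 mm below the deck's top; axes as the caddy's
- shelved_tin: To be left alone. An oil tin like the other one, already standing in the caddy's other oblong pocket, at the end. Origin: centre of its foot; z up
- wax_can: To be left alone. Round can 57 mm in diameter, 135 mm high, already standing in the caddy's other round pocket, between the two empty ones. Origin: centre of its foot; z up
- mallet: To be left alone. Wooden mallet lying on the bench, head 130 x 85 x 56 mm, handle 195 mm along its -x. Origin: under the head
- block_plane: To be left alone. Block plane, 160 x 50 mm, about 60 mm high, length along its x. Origin: under its middle
- brush: To be left alone. Flat paint brush lying on the bench, about 180 mm along its x, 52 mm wide, 14 mm high. Origin: under it near the ferrule
- try_square: To be left alone. Try square lying flat, stock 110 mm along its x, blade reaching 185 mm along its y, 16 mm high. Origin: under the stock's middle
Mind the look-alikes: they are no part of the job. Leave any blue, pink or turquoise look-alike of the oil_tin alone.

How it is judged:
By the outcome, as a careful person would: the job done as asked, in the order asked, and still so for the second after the job is handed in, with the robot touching nothing.
It also fails if it takes over 70 s, if anything falls off the work surface, if the arm or the gripper's body presses on something with over 40 N, if the wrist force passes 120 N, or if a joint passes its speed limit or range.

## Working session

There is one attempt and no reset: what is moved stays moved. The work goes in short steps, Python scripts to look and compute and a tool call to move; the robot and the scene stay as the last step left them, time stands still between calls to the robot, and variables do not carry over. Pictures are saved under pics/ and viewed, on a budget of 10 in all, crops included, one or two more only if the job needs it, and the job is handed in when it is done.

Besides the shell and the picture viewer there is one more tool, called after "Call:" in YAML: its name, and indented under it one key for each argument. send_rows: Moves the arm, as the interface text tells. Its arguments: {"type":"object","properties":{"targets":{"type":"array","items":{"type":"array","items":{"type":"number"}}},"fingers":{"type":"number"},"grip_force":{"type":"number"}},"required":["targets"]}

```bash
mkdir -p pics
python3 - <<'E'
from rig import readout, viewer
import cv2,numpy as np
print(readout.state())
for n in("top","side"):
    im,d=viewer.get_image(n); np.savez(f"{n}0.npz",im=im,d=d); cv2.imwrite(f"pics/{n}0.png",im[...,::-1])
    print(n,viewer.camera_model(n))
E
```

```text
{'time': 0.0, 'joint_positions': array([ 1.60421069,  0.50184363, -0.4267709 ,  1.55146448,  0.2208171 ,
        1.1382539 , -0.21028815]), 'qd': array([ 0.00105977, -0.00022403, -0.00036502,  0.00136554, -0.0002402 ,
       -0.00109528, -0.00239481]), 'effort': array([ 4.01889229e-04, -5.66593266e+01, -5.81609398e+00, -2.79111654e+01,
       -6.86439453e-02,  3.09293380e-02,  1.81945211e-04]), 'ee_pos': array([ 0.14783474, -0.63225335,  0.22567316]), 'eef_rot': array([-0.08041026, -0.70238169, -0.08175683,  0.70250265]), 'contact_force': array([0.41445035, 1.05445232, 1.4755518 ]), 'wrist_torque': array([-0.02875828,  0.01051325, -0.02333341]), 'gripper_width': 0.0915363551528137}
top {'fx': 457.9772650573456, 'fy': 457.9772650573456, 'cx': 319.0602962475509, 'cy': 194.95444401287585, 'dist': array([-0.04893565,  0.        ,  0.        ,  0.        ,  0.        ]), 'R': array([[-2.32044076e-04, -9.99994016e-01,  3.45169975e-03],
       [-9.93146808e-01, -1.72959038e-04, -1.16873385e-01],
       [ 1.16873283e-01, -3.45516437e-03, -9.93140825e-01]]), 't': array([0.08194784, 0.57288285, 1.28544774])}
side {'fx': 397.54063528068536, 'fy': 397.54063528068536, 'cx': 322.5824896020793, 'cy': 201.23740279670938, 'dist': array([-0.06164518,  0.        ,  0.        ,  0.        ,  0.        ]), 'R': array([[ 0.7835217 , -0.62113999,  0.016699  ],
       [-0.38477845, -0.50612064, -0.77187269],
       [ 0.4878927 ,  0.59835358, -0.63555778]]), 't': array([-0.37068089,  0.27925547,  0.6776353 ])}
```

View pics/top0.png

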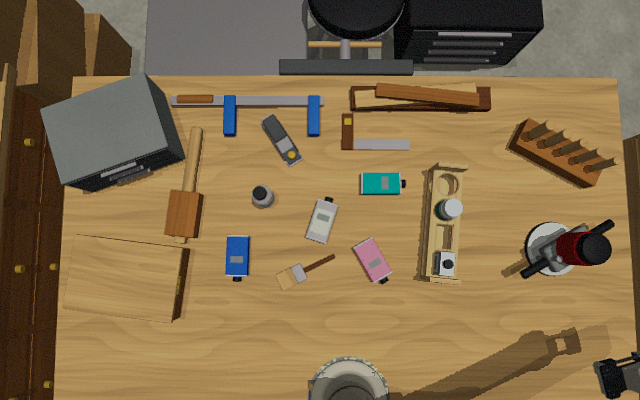

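View pics/side0.png

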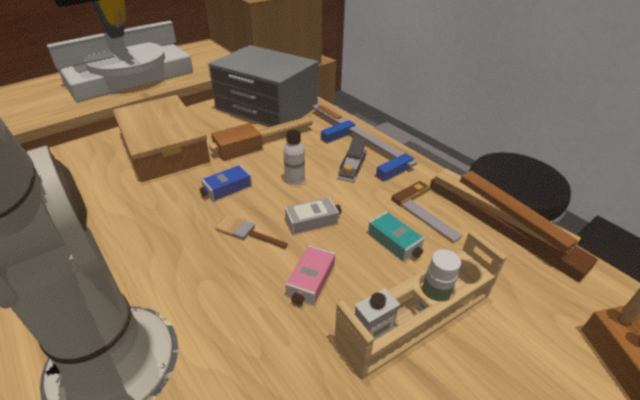

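The top view shows the white tin at (322,220) with its cap at (328,199). The bottle is at (263,196) and the caddy spans columns 425–467 and rows 163–283, with its shelved tin at the near end. In caddy order the empty oblong pocket comes next, then the wax can, and the empty round pocket is at the far end. The side view agrees: white tin (312,215), bottle (294,160), caddy (420,310).

```bash
cat > h.py <<'E'
import numpy as np,cv2
from rig import viewer,readout
from scipy.spatial.transform import Rotation as Ro
def cloud(n,d):
    c=viewer.camera_model(n);K=np.array([[c['fx'],0,c['cx']],[0,c['fy'],c['cy']],[0,0,1]])
    v,u=np.mgrid[:400,:640]
    p=cv2.undistortPoints(np.stack([u,v],-1).reshape(-1,1,2).astype(np.float64),K,c['dist']).reshape(400,640,2)
    P=np.dstack([p*d[...,None],d])
    return (P-c['t'])@c['R'], d>0
def tool():
    s=readout.state();q=s['eef_rot'];return s,Ro.from_quat([q[1],q[2],q[3],q[0]])
def rect(P,m):
    r=cv2.minAreaRect((P[m][:,:2]*1000).astype(np.float32));return r
E
python3 - <<'E'
from h import *
s,R=tool();print(R.as_matrix().round(3))
for n in("top","side"):
    z=np.load(n+"0.npz");im=z['im'].astype(int);P,ok=cloud(n,z['d'])
    sat=im.max(2)-im.min(2)
    X,Y,Z=P[...,0],P[...,1],P[...,2]
    b=ok&(abs(Z)<.01)&(abs(X-.5)<.2)&(abs(Y)<.3);print(n,"bench z",np.median(Z[b]))
    def win(sl):
        m=np.zeros(ok.shape,bool);m[sl]=1;return m&ok
    if n=="top": t=win(np.s_[190:250,300:345]);b=win(np.s_[170:215,243:285]);c=win(np.s_[155:290,415:475])
    else: t=win(np.s_[190:240,278:345]);b=win(np.s_[122:192,275:312]);c=win(np.s_[225:370,330:510])
    tb=t&(Z>.030)&(Z<.05); print("tin",tb.sum(),rect(P,tb),np.median(Z[tb]))
    lo=t&(Z>.012)&(Z<.03); print(" low", P[lo].mean(0) if lo.any() else 0)
    cap=t&(im.max(2)<70)&(Z>.012);print(" cap",cap.sum(),P[cap].mean(0))
    bc=b&(Z>.13)&(Z<.16);print("bottle cap",bc.sum(),rect(P,bc),np.median(Z[bc]))
    bb=b&(Z>.03)&(Z<.095);print(" body",rect(P,bb))
    for a,e in((.06,.08),(.112,.126),(.126,.135),(.135,.155)):
        k=c&(Z>a)&(Z<e)
        print("caddy",a,e,k.sum(),rect(P,k) if k.sum()>3 else'',np.median(P[k],0))
E
```

```text
[[-0.     0.228 -0.974]
 [ 0.002 -0.974 -0.228]
 [-1.    -0.002 -0.   ]]
top bench z 0.00029036401177335094
tin 891 ((507.50958251953125, 71.26571655273438), (61.663631439208984, 130.16018676757812), 71.49344635009766) 0.03848780241746993
 low [0.5423004  0.0611209  0.02507425]
 cap 28 [0.56162117 0.05540314 0.02930851]
bottle cap 160 ((567.9391479492188, 239.5513916015625), (34.54649353027344, 34.96691131591797), 14.600780487060547) 0.14589230086204508
 body ((564.7922973632812, 229.86900329589844), (36.86456298828125, 55.199485778808594), 72.4056167602539)
caddy 0.06 0.08 1797 ((490.45953369140625, -267.0921325683594), (87.22985076904297, 321.1025085449219), 84.15103149414062) [ 0.48983262 -0.25234774  0.07192994]
caddy 0.112 0.126 464 ((489.34600830078125, -267.8567810058594), (85.66399383544922, 323.3036193847656), 84.06298065185547) [ 0.39653168 -0.25853969  0.12028413]
caddy 0.126 0.135 199 ((497.17474365234375, -264.40155029296875), (40.62057113647461, 299.5325927734375), 85.81668853759766) [ 0.38356192 -0.25142407  0.12833895]
caddy 0.135 0.155 379 ((460.8083190917969, -259.7
[... 547 characters left out ...]
438964844, 116.90059661865234), 53.239524841308594)
caddy 0.06 0.08 3623 ((489.73553466796875, -266.57489013671875), (86.47211456298828, 325.84136962890625), 84.416259765625) [ 0.48622383 -0.28775547  0.07199391]
caddy 0.112 0.126 1275 ((490.83831787109375, -266.4385681152344), (84.73381042480469, 326.99224853515625), 84.29364013671875) [ 0.37534164 -0.2708542   0.11971014]
caddy 0.126 0.135 689 ((443.22235107421875, -260.87628173828125), (45.31129455566406, 192.08985900878906), 81.85723876953125) [ 0.37531865 -0.26172086  0.12784593]
caddy 0.135 0.155 822 ((459.6509094238281, -262.12646484375), (48.58734130859375, 185.76629638671875), 82.35128021240234) [ 0.51478181 -0.26624654  0.14669018]
```

Call:
send_rows:
  targets:
    - [0, 0, 0, 10.4, 0, 0]
    - [0, 0, 0, 10.4, 0, 0]
    - [0, 0, 0, 10.4, 0, 0]
    - [0, -49, -9, 0, 0, 0]
    - [0, -49, -9, 0, 0, 0]
    - [0, -49, -9, 0, 0, 0]
    - [0, -49, -9, 0, 0, 0]
    - [0, -49, -9, 0, 0, 0]
    - [0, -49, -9, 0, 0, 0]
    - [0, -49, -9, 0, 0, 0]
    - [0, -49, -9, 0, 0, 0]
    - [0, -49, -9, 0, 0, 0]
  fingers: 1

```text
time: 1.6
ee_pos: [0.362, -0.2371, 0.2267]
eef_rot: [0.111, -0.698, 0.111, 0.698]
contact_force: [0.9, -0.1, 0.6]
gripper_width: 0.0919
```

Call:
send_rows:
  targets:
    - [0, -49, -9, 0, 0, 0]
    - [0, -49, -9, 0, 0, 0]
    - [0, -49, -9, 0, 0, 0]
    - [0, -49, -9, 0, 0, 0]
    - [0, -49, -9, 0, 0, 0]
    - [0, -49, -9, 0, 0, 0]
    - [0, -20, -9, 0, 0, 0]
    - [0, 0, 0, 0, 0, 0]
    - [0, 0, 0, 0, 0, 0]

```text
time: 2.72
ee_pos: [0.5179, 0.0395, 0.2262]
eef_rot: [0.111, -0.698, 0.111, 0.699]
contact_force: [-0.1, -0.6, 0.5]
gripper_width: 0.0918
```

```bash
cat >> h.py <<'E'
def go(x,y,z,yd=None,xd=(0,0,-1)):
    "mm target of TCP and wanted tool y axis -> remaining tool-frame shift/turn"
    s,R=tool();d=np.array([x,y,z])-s['ee_pos']*1000
    print('t',s['time'],'p',(s['ee_pos']*1000).round(1),'q',s['joint_positions'].round(2),'w',round(s['gripper_width']*1000,1),'F',s['contact_force'].round(1))
    print('shift',R.inv().apply(d).round(1))
    if yd is not None:
        a=np.array(xd,float);a/=np.linalg.norm(a);b=np.array(yd,float);b-=a*(a@b);b/=np.linalg.norm(b)
        T=Ro.from_matrix(np.c_[a,b,np.cross(a,b)]);e=R.inv()*T
        print('turn',np.degrees(e.as_rotvec()).round(2),'shift in target axes',T.inv().apply(d).round(1))
E
python3 -c "
from h import *
go(520.3,67.7,5,(-.309,-.951,0))"
```

```text
t 2.725 p [517.9  39.5 226.2] q [ 0.53  0.33 -0.79  1.87  0.27  1.06 -2.25] w 91.8 F [-0.1 -0.6  0.5]
shift [221.2 -27.8   6.2]
turn [-0.07  0.07 -0.06] shift in target axes [221.2 -27.6   6.5]
```

Call:
send_rows:
  targets:
    - [0, 0, 0, -10.6, 0, 0]
    - [0, 0, 0, -10.6, 0, 0]
    - [0, 0, 0, -10.6, 0, 0]
    - [0, 0, 0, -10.6, 0, 0]
    - [0, 0, 0, -10.6, 0, 0]
    - [0, 0, 0, -10.6, 0, 0]
    - [0, 0, 0, -10.6, 0, 0]
    - [0, 0, 0, -10.6, 0, 0]
    - [0, 0, 0, -10.6, 0, 0]
    - [0, 0, 0, -10.6, 0, 0]
    - [0, 0, 0, -10.6, 0, 0]
    - [0, 0, 0, -10.6, 0, 0]

```text
time: 4.22
ee_pos: [0.518, 0.0383, 0.2264]
eef_rot: [0.577, 0.408, 0.577, -0.409]
contact_force: [-0.5, -0.5, -0.2]
gripper_width: 0.0921
```

Call:
send_rows:
  targets:
    - [0, 0, 0, -10.6, 0, 0]
    - [0, 0, 0, -10.6, 0, 0]
    - [0, 0, 0, -10.6, 0, 0]
    - [0, 0, 0, -10.6, 0, 0]
    - [0, 0, 0, -10.4, 0, 0]
    - [30, 28, -6, 0, 0, 0]
    - [40, 0, 0, 0, 0, 0]
    - [40, 0, 0, 0, 0, 0]
    - [0, 0, 0, 0, 0, 0]
    - [0, 0, 0, 0, 0, 0]

```text
time: 5.48
ee_pos: [0.5222, 0.0684, 0.1179]
eef_rot: [0.699, 0.111, 0.698, -0.111]
contact_force: [1.1, 0.2, 0.0]
gripper_width: 0.0918
```

Run:
```python
from h import *
go(520.3,67.7,5,(.309,.951,0))
im,d=viewer.get_image("top");cv2.imwrite("pics/a.png",cv2.resize(im[130:290,230:480,::-1],(750,480)))
```

```text
t 5.475 p [522.2  68.4 117.9] q [ 0.74  0.81 -1.29  1.94  0.88  1.12  0.34] w 91.8 F [1.1 0.2 0. ]
shift [112.9  -1.3  -1.7]
turn [-0.09  0.06 -0.01] shift in target axes [112.9  -1.3  -1.6]
```

View pics/a.png

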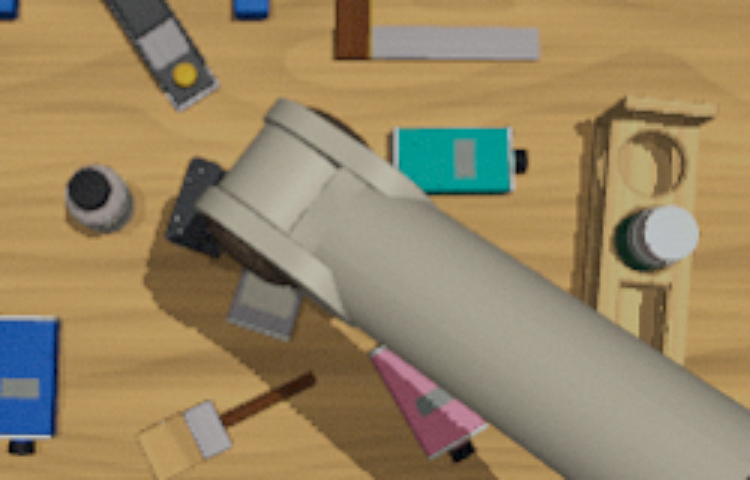

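The tin's foot end shows at (265,305) in the crop, still under the gripper, and the fingers straddle it. The arm leans low to the right, so I'm checking its height.

Run:
```python
from h import *
im,d=viewer.get_image("side");cv2.imwrite("pics/b.png",im[...,::-1])
```

```text
(no output)
```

View pics/b.png

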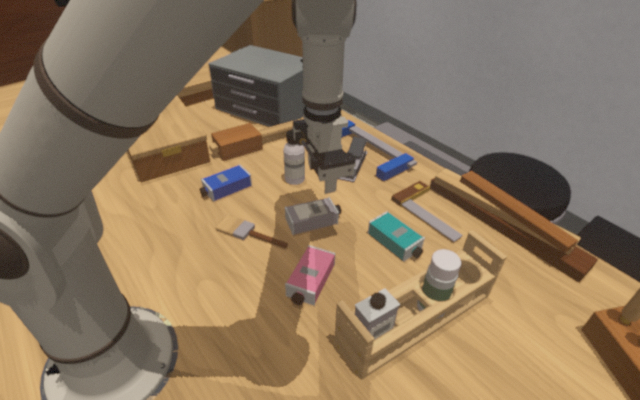

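The arm is well above everything, and the fingers are centred over the tin. Going down to grip.

Call:
send_rows:
  targets:
    - [35, -1, -2, 0, 0, 0]
    - [35, 0, 0, 0, 0, 0]
    - [25, 0, 0, 0, 0, 0]
    - [17, 0, 0, 0, 0, 0]
    - [0, 0, 0, 0, 0, 0]

```text
time: 6.2
ee_pos: [0.5195, 0.0685, 0.0047]
eef_rot: [0.698, 0.111, 0.699, -0.111]
contact_force: [0.2, -0.3, 0.4]
gripper_width: 0.0916
```

Call:
send_rows:
  targets:
    - [0, 0, 0, 0, 0, 0]
    - [0, 0, 0, 0, 0, 0]
    - [0, 0, 0, 0, 0, 0]
    - [0, 0, 0, 0, 0, 0]
    - [0, 0, 0, 0, 0, 0]
    - [0, 0, 0, 0, 0, 0]
  fingers: 0
  grip_force: 40

```text
time: 6.95
ee_pos: [0.52, 0.0688, 0.0053]
eef_rot: [0.699, 0.111, 0.698, -0.111]
contact_force: [0.8, -0.6, 5.3]
gripper_width: 0.0616
```

Call:
send_rows:
  targets:
    - [-20, 0, 0, 0, 0, 0]
    - [-40, 0, 0, 0, 0, 0]
    - [-40, 0, 0, 0, 0, 0]
    - [-40, 0, 0, 0, 0, 0]
    - [0, 0, 40, 0, 0, 0]
    - [0, 0, 40, 0, 0, 0]
    - [0, 0, 40, 0, 0, 0]
    - [0, 0, 0, 0, 0, 0]

```text
time: 7.95
ee_pos: [0.6356, 0.0295, 0.1449]
eef_rot: [0.698, 0.112, 0.698, -0.112]
contact_force: [-1.1, 0.3, -3.1]
gripper_width: 0.0619
```

```bash
python3 -c "
from h import *
go(620,30,160,(.309,.951,0))"
```

```text
t 7.95 p [635.6  29.5 144.9] q [ 0.68  0.9  -1.23  1.64  0.88  1.26  0.53] w 61.9 F [-1.1  0.3 -3.1]
shift [-15.1  -4.5 -15. ]
turn [-0.26  0.03 -0.03] shift in target axes [-15.1  -4.4 -15. ]
```

Call:
send_rows:
  targets:
    - [0, 0, 0, 0, -9, 0]
    - [0, 0, 0, 0, -9, 0]
    - [0, 0, 0, 0, -9, 0]
    - [0, 0, 0, 0, -9, 0]
    - [0, 0, 0, 0, -9, 0]
    - [0, 0, 0, 0, 0, 0]

```text
time: 8.7
ee_pos: [0.63, 0.03, 0.1418]
eef_rot: [0.903, 0.058, 0.4, -0.146]
contact_force: [0.1, 0.7, -2.6]
gripper_width: 0.0617
```

```bash
python3 -c "
from h import *
go(635,30,150,(.309,.951,0),(.951,-.309,0))"
```

```text
t 8.7 p [630.   30.  141.8] q [ 0.51  0.58 -1.    2.24  1.82  0.87 -0.54] w 61.7 F [ 0.1  0.7 -2.6]
shift [-2.9  1.4  9. ]
turn [  0.65 -47.64   0.37] shift in target axes [4.7 1.5 8.2]
```

Call:
send_rows:
  targets:
    - [16, 28, 16, 0, 0, 0]
    - [16, 28, 16, 0, 0, 0]
    - [0, 0, 0, 0, -9, 0]
    - [0, 0, 0, 0, -9, 0]
    - [0, 0, 0, 0, -9, 0]
    - [0, 0, 0, 0, -9, 0]
    - [0, 0, 0, 0, -9, 0]
    - [0, 0, 0, 0, 0, 0]

```text
time: 9.7
ee_pos: [0.6932, 0.0659, 0.134]
eef_rot: [0.986, -0.005, 0.028, -0.163]
contact_force: [-0.3, 0.3, -2.8]
gripper_width: 0.0618
```

Run:
```python
from h import *
go(690,70,95,(.309,.951,0),(.951,-.309,0))
im,d=viewer.get_image("side");cv2.imwrite("pics/c.png",im[...,::-1])
```

```text
t 9.7 p [693.2  65.9 134. ] q [-0.01  1.11 -0.56  2.2   2.56  1.88 -1.19] w 61.8 F [-0.3  0.3 -2.8]
shift [ -2.3   3.6 -39.1]
turn [ 1.06 -3.03  0.73] shift in target axes [ -4.3   2.9 -39. ]
```

View pics/c.png

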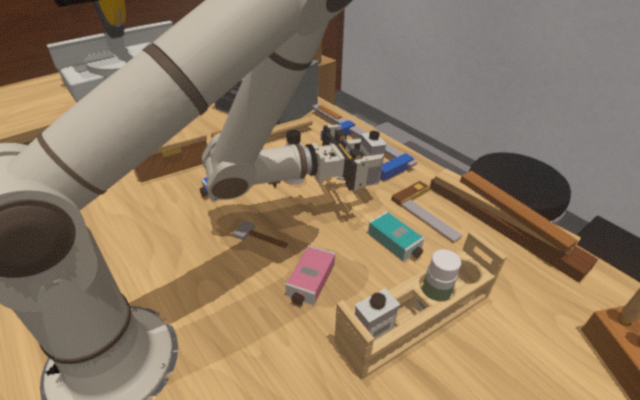

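The tin is now upright in the gripper at (370,150), cap up. Before lowering it, I'm checking the wrist's clearance above the bench and bottle, and the height of the tin's cap.

Run:
```python
from h import *
im,d=viewer.get_image("side");P,ok=cloud("side",d)
for v in range(160,200,5): print(v,[tuple((P[v,u]*1000).round().astype(int)) for u in (215,230,250,280,310)])
for n in("side","top"):
    im,d=viewer.get_image(n);P,ok=cloud(n,d);g=im.max(2)<60
    m=ok&(abs(P[...,0]-.69)<.07)&(abs(P[...,1]-.07)<.07)&(P[...,2]>.13)
    k=m&g;print(n,k.sum(),P[k].mean(0),np.sort(P[m][:,2])[-20:].round(3));
```

```text
160 [(np.int64(317), np.int64(157), np.int64(208)), (np.int64(333), np.int64(120), np.int64(221)), (np.int64(370), np.int64(108), np.int64(213)), (np.int64(448), np.int64(121), np.int64(175)), (np.int64(513), np.int64(99), np.int64(160))]
165 [(np.int64(315), np.int64(155), np.int64(198)), (np.int64(331), np.int64(118), np.int64(212)), (np.int64(369), np.int64(109), np.int64(200)), (np.int64(444), np.int64(115), np.int64(167)), (np.int64(510), np.int64(95), np.int64(150))]
170 [(np.int64(309), np.int64(145), np.int64(193)), (np.int64(331), np.int64(123), np.int64(196)), (np.int64(370), np.int64(114), np.int64(185)), (np.int64(440), np.int64(111), np.int64(157)), (np.int64(511), np.int64(97), np.int64(135))]
175 [(np.int64(304), np.int64(137), np.int64(188)), (np.int64(332), np.int64(129), np.int64(180)), (np.int64(371), np.int64(119), np.int64(169)), (np.int64(441), np.int64(113), np.int64(142)), (np.int64(612), np.int64(232), np.int64(0))]
180 [(np.int64(304), np.int64(141), np.int64(174)), (np.int64(331), np.int64(130), np.int64(168)), (np.int64(374), np.int64(127), np.int64(151)),
[... 431 characters left out ...]
p.int64(444), np.int64(276), np.int64(-2)), (np.int64(507), np.int64(226), np.int64(0)), (np.int64(572), np.int64(179), np.int64(-1))]
195 [(np.int64(305), np.int64(163), np.int64(120)), (np.int64(330), np.int64(142), np.int64(122)), (np.int64(432), np.int64(255), np.int64(0)), (np.int64(495), np.int64(208), np.int64(0)), (np.int64(558), np.int64(161), np.int64(0))]
side 97 [0.65642334 0.09532098 0.17427132] [0.194 0.194 0.194 0.194 0.194 0.194 0.194 0.194 0.194 0.194 0.194 0.194
 0.194 0.194 0.194 0.195 0.195 0.195 0.195 0.195]
top 159 [0.65606663 0.09769503 0.17775635] [0.197 0.197 0.197 0.197 0.197 0.197 0.198 0.198 0.198 0.198 0.198 0.198
 0.198 0.198 0.199 0.199 0.199 0.199 0.199 0.2  ]
```

Call:
send_rows:
  targets:
    - [0, 0, 0, 1.1, -3, 0.7]
    - [0, 3, -10, 0, 0, 0]
    - [0, 0, -20, 0, 0, 0]
    - [0, 0, -18, 0, 0, 0]
    - [0, 0, 0, 0, 0, 0]
    - [0, 0, 0, 0, 0, 0]

```text
time: 10.65
ee_pos: [0.696, 0.0709, 0.0937]
eef_rot: [0.988, 0.005, -0.006, -0.154]
contact_force: [0.8, 0.0, -2.8]
gripper_width: 0.0618
```

Run:
```python
from h import *
go(690,70,80,(.309,.951,0),(.951,-.309,0))
for n in("side","top"):
    im,d=viewer.get_image(n);P,ok=cloud(n,d)
    m=ok&(abs(P[...,0]-.68)<.045)&(abs(P[...,1]-.07)<.05)&(P[...,2]>.05)
    h,e=np.histogram(P[m][:,2],np.arange(.05,.2,.005));print(n,dict(zip(e.round(3),h)))
    k=m&(P[...,2]>P[m][:,2].max()-.008);print(k.sum(),P[k].mean(0),np.ptp(P[k],0))
```

```text
t 10.65 p [696.   70.9  93.7] q [-0.06  1.24 -0.48  2.13  2.62  1.97 -1.28] w 61.8 F [ 0.8  0.  -2.8]
shift [ -5.6  -2.8 -13.6]
turn [-0.64  0.62 -0.29] shift in target axes [ -5.4  -2.7 -13.7]
side {np.float64(0.05): np.int64(20), np.float64(0.055): np.int64(19), np.float64(0.06): np.int64(20), np.float64(0.065): np.int64(14), np.float64(0.07): np.int64(2), np.float64(0.075): np.int64(10), np.float64(0.08): np.int64(23), np.float64(0.085): np.int64(46), np.float64(0.09): np.int64(50), np.float64(0.095): np.int64(56), np.float64(0.1): np.int64(127), np.float64(0.105): np.int64(64), np.float64(0.11): np.int64(44), np.float64(0.115): np.int64(39), np.float64(0.12): np.int64(43), np.float64(0.125): np.int64(111), np.float64(0.13): np.int64(76), np.float64(0.135): np.int64(17), np.float64(0.14): np.int64(24), np.float64(0.145): np.int64(41), np.float64(0.15): np.int64(0), np.float64(0.155): np.int64(0), np.float64(0.16): np.int64(0), np.float64(0.165): np.int64(0), np.float64(0.17): np.int64(0), np.float64(0.175): np.int64(0), np.float64(0.18): np.int64(0), np.float64(0.185): np.int64(0)
[... 472 characters left out ...]
.1): np.int64(104), np.float64(0.105): np.int64(86), np.float64(0.11): np.int64(6), np.float64(0.115): np.int64(6), np.float64(0.12): np.int64(10), np.float64(0.125): np.int64(123), np.float64(0.13): np.int64(123), np.float64(0.135): np.int64(10), np.float64(0.14): np.int64(22), np.float64(0.145): np.int64(41), np.float64(0.15): np.int64(6), np.float64(0.155): np.int64(0), np.float64(0.16): np.int64(0), np.float64(0.165): np.int64(0), np.float64(0.17): np.int64(0), np.float64(0.175): np.int64(0), np.float64(0.18): np.int64(0), np.float64(0.185): np.int64(0), np.float64(0.19): np.int64(0), np.float64(0.195): np.int64(0)}
56 [0.68075847 0.07180866 0.14702023] [0.02278851 0.021347   0.00763399]
```

Call:
send_rows:
  targets:
    - [0, 0, -7, -0.6, 0.3, -0.3]
    - [0, 0, -6, 0, 0, 0]
    - [0, 0, 0, 0, 0, 0]
    - [0, 0, 0, 0, 0, 0]

```text
time: 11.25
ee_pos: [0.6959, 0.0708, 0.08]
eef_rot: [0.988, -0.0, -0.003, -0.156]
contact_force: [-0.4, 0.3, -2.4]
gripper_width: 0.0619
```

Call:
send_rows:
  targets:
    - [0, 0, -2, 0, 0, 0]
    - [0, 0, 0, 0, 0, 0]
    - [0, 0, 0, 0, 0, 0]

```text
time: 11.62
ee_pos: [0.6962, 0.0708, 0.0789]
eef_rot: [0.988, -0.0, -0.003, -0.156]
contact_force: [-0.3, -0.4, 1.4]
gripper_width: 0.0614
```

```bash
python3 -c "
from h import *
go(690,70,80,(.309,.951,0),(.951,-.309,0))"
```

```text
t 11.625 p [696.2  70.8  78.9] q [-0.07  1.27 -0.47  2.11  2.62  1.97 -1.29] w 61.4 F [-0.3 -0.4  1.4]
shift [-5.6 -2.7  1.2]
turn [-0.05  0.39  0.01] shift in target axes [-5.6 -2.7  1.1]
```

Call:
send_rows:
  targets:
    - [0, 0, 0, 0, 0, 0]
    - [0, 0, 0, 0, 0, 0]
    - [0, 0, 0, 0, 0, 0]
    - [0, 0, 0, 0, 0, 0]
    - [-15, 0, 0, 0, 0, 0]
    - [-25, 0, 0, 0, 0, 0]
    - [-25, 0, 5, 0, 0, 0]
    - [0, 0, 0, 0, 0, 0]
  fingers: 1

```text
time: 12.62
ee_pos: [0.6332, 0.0933, 0.0828]
eef_rot: [0.988, -0.001, -0.002, -0.154]
contact_force: [-1.6, 0.0, -0.1]
gripper_width: 0.0921
```

Run:
```python
from h import *
go(690,70,80,(.309,.951,0),(.951,-.309,0))
im,d=viewer.get_image("side");cv2.imwrite("pics/d.png",cv2.resize(im[100:260,180:460,::-1],(784,448)))
for n in("side","top"):
    im,d=viewer.get_image(n);P,ok=cloud(n,d)
    m=ok&(abs(P[...,0]-.69)<.05)&(abs(P[...,1]-.07)<.05)
    k=m&(P[...,2]>.126)&(P[...,2]<.14);print(n,k.sum(),rect(P,k),np.median(P[k],0))
    k=m&(P[...,2]>.105)&(P[...,2]<.122);print(k.sum(),rect(P,k),np.median(P[k],0))
```

```text
t 12.625 p [633.2  93.3  82.8] q [-0.3   1.24 -0.36  2.2   2.37  2.   -1.51] w 92.1 F [-1.6  0.  -0.1]
shift [61.2 -4.9 -3.1]
turn [ 0.02  0.25 -0.25] shift in target axes [61.3 -4.6 -2.8]
side 59 ((679.58056640625, 74.29579162597656), (25.220542907714844, 23.288543701171875), 28.34368896484375) [0.6780785  0.07332392 0.13098422]
233 ((679.64013671875, 74.6978759765625), (65.00243377685547, 39.24138259887695), 73.56363677978516) [0.67113146 0.06226072 0.11487321]
top 63 ((681.9202880859375, 73.08035278320312), (23.261837005615234, 22.289146423339844), 52.79426574707031) [0.68264505 0.07168999 0.13065651]
257 ((682.4133911132812, 72.49067687988281), (61.438655853271484, 38.88101577758789), 71.99749755859375) [0.67989496 0.07412582 0.11495554]
```

View pics/d.png

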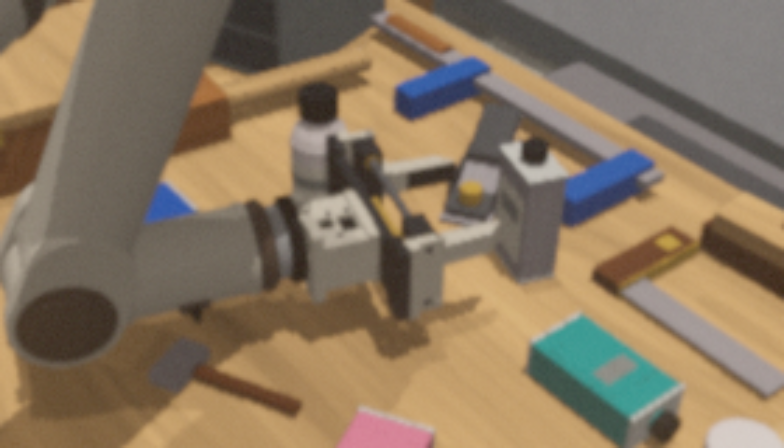

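The tin stands upright, cap up, at (530,215) in the crop, free of the fingers. Its centre measures about (681,74) mm with the width at 72.5°. Next: raise, turn the tool down, and yaw the jaws across the thickness.

Call:
send_rows:
  targets:
    - [-10, 0, 30, 0, 0, 0]
    - [0, 0, 40, 0, 0, 0]
    - [0, 0, 45, 0, 0, 0]
    - [0, 0, 45, 0, 0, 0]
    - [0, 0, 0, 0, 10, 0]
    - [0, 0, 0, 0, 10, 0]
    - [0, 0, 0, 0, 10, 0]
    - [0, 0, 0, 0, 10, 0]
    - [0, 0, 0, 0, 10, 0]
    - [0, 0, 0, 0, 10, 0]
    - [0, 0, 0, 0, 10, 0]
    - [0, 0, 0, 0, 10, 0]

```text
time: 14.28
ee_pos: [0.6221, 0.0809, 0.2383]
eef_rot: [0.803, 0.085, 0.572, -0.147]
contact_force: [0.4, -0.1, 0.0]
gripper_width: 0.0918
```

Call:
send_rows:
  targets:
    - [0, 0, 0, 0, 10, 0]
    - [0, 0, 0, 10, 0, 0]
    - [0, 0, 0, 10, 0, 0]
    - [0, 0, 0, 10, 0, 0]
    - [0, 0, 0, 10, 0, 0]
    - [0, 0, 0, 10, 0, 0]
    - [0, 0, 0, 10, 0, 0]
    - [0, 0, 0, 10, 0, 0]
    - [0, 0, 0, 10, 0, 0]
    - [0, 0, 0, 10, 0, 0]
    - [0, 0, 0, 0, 0, 0]

```text
time: 15.65
ee_pos: [0.6226, 0.0802, 0.2372]
eef_rot: [0.463, 0.6, 0.352, -0.55]
contact_force: [0.4, -0.7, 0.4]
gripper_width: 0.0918
```

Run:
```python
from h import *
go(681,73.6,72,(.954,-.30,0))
for n in("side","top"):
    im,d=viewer.get_image(n);P,ok=cloud(n,d)
    m=ok&(abs(P[...,0]-.68)<.06)&(abs(P[...,1]-.07)<.06)
    k=m&(P[...,2]>.126)&(P[...,2]<.14);print(n,k.sum(),rect(P,k) if k.any() else 0)
    k=m&(P[...,2]>.105)&(P[...,2]<.122);print(k.sum(),rect(P,k) if k.any() else 0)
```

```text
t 15.65 p [622.6  80.2 237.2] q [ 0.18  0.39 -0.54  1.72  0.39  1.   -0.85] w 91.8 F [ 0.4 -0.7  0.4]
shift [171.9  28.8 -18.8]
turn [-1.91  2.06 -9.62] shift in target axes [165.2  57.7 -11.3]
side 60 ((679.0643310546875, 75.22116088867188), (23.67620849609375, 22.869871139526367), 74.66238403320312)
229 ((680.2412109375, 74.8157958984375), (64.12825012207031, 39.268760681152344), 72.62915802001953)
top 0 0
0 0
```

Call:
send_rows:
  targets:
    - [0, 0, 0, -1.9, 2.1, -9.6]
    - [0, 29, -5, 0, 0, 0]
    - [0, 29, -6, 0, 0, 0]
    - [0, 0, 0, 0, 0, 0]
    - [0, 0, 0, 0, 0, 0]

```text
time: 16.38
ee_pos: [0.6801, 0.0752, 0.2366]
eef_rot: [0.418, 0.57, 0.42, -0.569]
contact_force: [-0.6, 0.5, 0.3]
gripper_width: 0.0919
```

Run:
```python
from h import *
go(681,73.6,72,(.954,-.30,0))
```

```text
t 16.375 p [680.1  75.2 236.6] q [ 0.21  0.58 -0.54  1.44  0.3   1.21 -0.67] w 91.9 F [-0.6  0.5  0.3]
shift [164.6   1.6   1.6]
turn [ 0.1  -0.11  0.09] shift in target axes [164.6   1.3   1.3]
```

Call:
send_rows:
  targets:
    - [45, 1, 1, 0, 0, 0]
    - [45, 0, 0, 0, 0, 0]
    - [40, 0, 0, 0, 0, 0]
    - [25, 0, 0, 0, 0, 0]
    - [10, 0, 0, 0, 0, 0]
    - [0, 0, 0, 0, 0, 0]

```text
time: 17.12
ee_pos: [0.6811, 0.0745, 0.0722]
eef_rot: [0.418, 0.57, 0.419, -0.57]
contact_force: [-0.1, 0.6, 0.8]
gripper_width: 0.0917
```

Call:
send_rows:
  targets:
    - [0, 0, 0, 0, 0, 0]
    - [0, 0, 0, 0, 0, 0]
    - [0, 0, 0, 0, 0, 0]
    - [0, 0, 0, 0, 0, 0]
    - [0, 0, 0, 0, 0, 0]
    - [0, 0, 0, 0, 0, 0]
    - [0, 0, 0, 0, 0, 0]
  fingers: 0
  grip_force: 35

```text
time: 18.0
ee_pos: [0.6815, 0.0742, 0.0719]
eef_rot: [0.418, 0.571, 0.419, -0.57]
contact_force: [0.8, 0.0, -0.2]
gripper_width: 0.0379
```

Call:
send_rows:
  targets:
    - [-15, 0, 0, 0, 0, 0]
    - [-30, 0, 0, 0, 0, 0]
    - [-40, 0, 0, 0, 0, 0]
    - [-40, 0, 0, 0, 0, 0]
    - [-40, 0, 0, 0, 0, 0]
    - [-25, 0, 0, 0, 0, 0]
    - [0, 0, 0, 0, 0, 0]

```text
time: 18.88
ee_pos: [0.6828, 0.0745, 0.2654]
eef_rot: [0.419, 0.572, 0.418, -0.568]
contact_force: [0.8, 0.4, -3.0]
gripper_width: 0.0377
```

Run:
```python
from h import *
go(453.4,-263.3,262,(.101,.995,0))
# caddy refinement: deck/rim fits, cut-out edges
for n in("top","side"):
    z=np.load(n+"0.npz");P,ok=cloud(n,z['d']);im=z['im']
    c=ok&(P[...,0]>.3)&(P[...,0]<.68)&(P[...,1]<-.2)&(P[...,1]>-.34)
    a=np.radians(-5.8);ex=np.array([np.cos(a),np.sin(a)]);ey=np.array([-ex[1],ex[0]])
    q=(P[...,:2]*1000-[490.2,-267]);u=q@ex;v=q@ey;Z=P[...,2]*1000
    for nm,u0 in(("obl",-37),("rnd",111)):
        dk=c&(abs(Z-72)<4); 
        s=dk&(abs(u-u0)<12); vs=v[s]; 
        h=dk&(abs(v)<10)&(abs(u-u0)<45)
        print(n,nm,"y inner",vs[vs>0].min(),vs[vs<0].max(),"outer",vs.min(),vs.max(),"x inner",[f(u[h&((u>u0) if f is min else (u<u0))],default=None) for f in(min,max)])
    k=c&(Z>144)&(Z<150)&(u>0);print("can",cv2.minEnclosingCircle(np.c_[u[k],v[k]].astype(np.float32)),k.sum())
    k=c&(Z>122)&(Z<130)&(u<-60);print("shelved",cv2.minAreaRect(np.c_[u[k],v[k]].astype(np.float32)),k.sum())
    k=c&(Z>116)&(Z<123)&(abs(u)>140);print("panels",[cv2.minAreaRect(np.c_[u[j],v[j]].astype(np.float32)) for j in(k&(u>0),k&(u<0))])
```

```text
t 18.875 p [682.8  74.5 265.4] q [ 0.22  0.56 -0.55  1.41  0.29  1.25 -0.66] w 37.7 F [ 0.8  0.4 -3. ]
shift [   1.2 -117.6  391.1]
turn [-1.0165e+02  5.0000e-02 -4.1000e-01] shift in target axes [   3.4 -359.3 -194.1]
top obl y inner 22.358128804331862 -21.37326427387737 outer -42.11586429861842 43.58259160367545 x inner [np.float64(-1.2319559209866584), np.float64(-70.77888517278157)]
top rnd y inner 30.326296442947548 -29.572346477299984 outer -43.773296838930705 42.51748854007588 x inner [np.float64(139.56003032874935), np.float64(81.14769572394844)]
can ((37.93212890625, 0.3288891613483429), 25.32521629333496) 220
shelved ((-120.57382202148438, 2.5475692749023438), (72.58695220947266, 81.19695281982422), 89.94775390625) 266
panels [((154.40342712402344, -0.5565223693847656), (84.17800903320312, 12.889752388000488), 89.57135009765625), ((-156.21498107910156, -0.5605926513671875), (85.70529174804688, 12.013163566589355), 89.52256774902344)]
side obl y inner 22.04905429477156 -21.114632297908013 outer -42.309357985306654 43.16770306231206 x inner [np.float64(-4.434714035968116), None]Traceback (most recent call last):
  File "<stdin>", line 13, in <module>
    return umr_minimum(a, axis, None, out, keepdims, initial, where)
ValueError: zero-size array to reduction operation minimum which has no identity
```

Call:
send_rows:
  targets:
    - [0, -8, 25, 0, 0, 0]
    - [0, -13, 43, 0, 0, 0]
    - [0, -13, 43, 0, 0, 0]
    - [0, -13, 43, 0, 0, 0]
    - [0, -13, 43, 0, 0, 0]
    - [0, -13, 43, 0, 0, 0]
    - [0, -13, 43, 0, 0, 0]
    - [0, -13, 43, 0, 0, 0]
    - [0, -13, 43, 0, 0, 0]
    - [0, -6, 22, 0, 0, 0]
    - [0, 0, 0, 0, 0, 0]

```text
time: 20.25
ee_pos: [0.4493, -0.2654, 0.2599]
eef_rot: [-0.416, -0.571, -0.418, 0.571]
contact_force: [-0.1, 0.4, -2.2]
gripper_width: 0.0375
```

Call:
send_rows:
  targets:
    - [0, 0, 0, -10.2, 0, 0]
    - [0, 0, 0, -10.2, 0, 0]
    - [0, 0, 0, -10.2, 0, 0]
    - [0, 0, 0, -10.2, 0, 0]
    - [0, 0, 0, -10.2, 0, 0]
    - [0, 0, 0, -10.2, 0, 0]
    - [0, 0, 0, -10.2, 0, 0]
    - [0, 0, 0, -10.2, 0, 0]
    - [0, 0, 0, -10.2, 0, 0]
    - [0, 0, 0, -9.9, 0, 0]
    - [0, 0, 0, 0, 0, 0]

```text
time: 21.62
ee_pos: [0.452, -0.262, 0.2607]
eef_rot: [0.706, 0.037, 0.706, -0.034]
contact_force: [0.1, -0.3, -2.0]
gripper_width: 0.038
```

Run:
```python
from h import *
go(453.8,-263.1,152,(.101,.995,0))
```

```text
t 21.625 p [ 452.  -262.   260.7] q [ 1.1   0.28 -0.74  1.82  0.21  1.12  1.76] w 38.0 F [ 0.1 -0.3 -2. ]
shift [108.6  -1.3   1.9]
turn [ 0.07 -0.02 -0.21] shift in target axes [108.7  -0.9   1.9]
```

Call:
send_rows:
  targets:
    - [20, -1, 2, 0, 0, 0]
    - [12, 0, 0, 0, 0, 0]
    - [0, 0, 0, 0, 0, 0]

```text
time: 22.0
ee_pos: [0.4528, -0.2639, 0.2281]
eef_rot: [0.706, 0.037, 0.707, -0.034]
contact_force: [-0.4, -0.7, -2.4]
gripper_width: 0.038
```

Run:
```python
from h import *
go(453.8,-263.1,152,(.101,.995,0))
a=np.radians(-5.8);ex=np.array([np.cos(a),np.sin(a)]);ey=np.array([-ex[1],ex[0]])
for n in("side","top"):
    im,d=viewer.get_image(n);P,ok=cloud(n,d);q=(P[...,:2]*1000-[490.2,-267]);u=q@ex;v=q@ey;Z=P[...,2]*1000
    m=ok&(abs(u+37)<45)&(abs(v)<35)
    for lo in (150,160,170,180,190,200,210,220):
        k=m&(Z>lo)&(Z<lo+10)
        if k.sum()>8: print(n,lo,k.sum(),"u",np.percentile(u[k],[1,99]).round(1),"v",np.percentile(v[k],[1,99]).round(1))
im,d=viewer.get_image("side");cv2.imwrite("pics/e.png",cv2.resize(im[150:380,300:540,::-1],(720,690))[:600])
```

```text
t 22.0 p [ 452.8 -263.9  228.1] q [ 1.08  0.32 -0.72  1.85  0.24  1.06  1.73] w 38.0 F [-0.4 -0.7 -2.4]
shift [76.1  0.6  1. ]
turn [-0.01 -0.12 -0.21] shift in target axes [76.1  0.9  0.9]
side 150 47 u [-72.  -13.1] v [-19.1  14.1]
side 160 170 u [-72.1 -12.3] v [-19.6  17.9]
side 170 168 u [-71.9 -13.7] v [-19.6  17.2]
side 180 176 u [-72. -13.] v [-19.7  15.8]
side 190 179 u [-72.5 -13.2] v [-19.9  16.5]
side 200 192 u [-72.4 -13.7] v [-20.1  16.6]
side 210 175 u [-72.4 -17.8] v [-20.5  16.4]
side 220 142 u [-72.6 -45.6] v [-20.   16.3]
top 170 9 u [-70.6 -14.5] v [ 4.3 18.1]
top 180 15 u [-69.2 -11.2] v [16.2 18.7]
```

View pics/e.png

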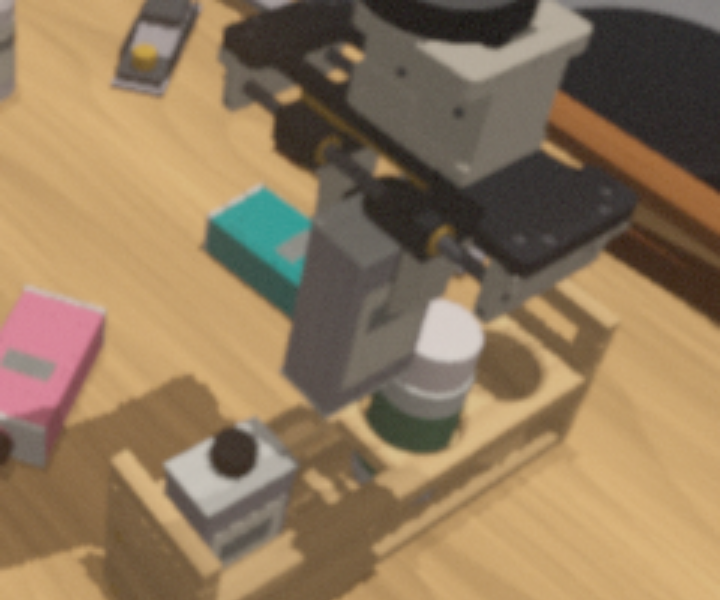

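The tin hangs upright over the empty oblong pocket (foot about (320,400) in the crop). It sits about 4 mm short along the caddy's x, so I'm correcting that and lowering.

Call:
send_rows:
  targets:
    - [0, 1, 3.5, 0, 0, 0]
    - [15, 0, 0, 0, 0, 0]
    - [20, 0, 0, 0, 0, 0]
    - [20, 0, 0, 0, 0, 0]
    - [18, 0, 0, 0, 0, 0]
    - [0, 0, 0, 0, 0, 0]
    - [0, 0, 0, 0, 0, 0]

```text
time: 23.02
ee_pos: [0.4576, -0.264, 0.1565]
eef_rot: [0.707, 0.036, 0.706, -0.035]
contact_force: [0.0, -0.9, -2.1]
gripper_width: 0.0381
```

Run:
```python
from h import *
go(453.8,-263.1,152,(.101,.995,0))
a=np.radians(-5.8);ex=np.array([np.cos(a),np.sin(a)]);ey=np.array([-ex[1],ex[0]])
for n in("side","top"):
    im,d=viewer.get_image(n);P,ok=cloud(n,d);q=(P[...,:2]*1000-[490.2,-267]);u=q@ex;v=q@ey;Z=P[...,2]*1000
    m=ok&(abs(u+37)<38)&(abs(v)<35)
    for lo in range(76,200,12):
        k=m&(Z>lo)&(Z<lo+12)
        if k.sum()>8: print(n,lo,k.sum(),"u",np.percentile(u[k],[1,99]).round(1),"v",np.percentile(v[k],[1,99]).round(1))
```

```text
t 23.025 p [ 457.6 -264.   156.5] q [ 1.03  0.42 -0.68  1.91  0.33  0.92  1.66] w 38.1 F [ 0.  -0.9 -2.1]
shift [ 4.5  0.5 -3.9]
turn [ 0.05  0.04 -0.12] shift in target axes [ 4.5  0.5 -3.9]
side 76 23 u [-68.3  -9. ] v [-18.9  -6.2]
side 88 124 u [-67.1  -7.2] v [-19.1  -6.5]
side 100 147 u [-66.9  -7.3] v [-19.3  18.1]
side 112 169 u [-67.2  -8.9] v [-19.6  17.2]
side 124 187 u [-67.4  -9.7] v [-19.4  16.6]
side 136 148 u [-67.3 -26.5] v [-19.7  16.8]
side 148 133 u [-67.4 -44. ] v [-19.9  17. ]
side 160 167 u [-67.5 -43.5] v [-32.9  16.4]
side 172 199 u [-67.5 -44.2] v [-34.4  34.2]
side 184 210 u [-67.6 -44.5] v [-34.1  34. ]
side 196 377 u [-67.3 -26.4] v [-19.8  33.2]
top 88 13 u [-66.2  -6.7] v [12.9 19.1]
top 100 16 u [-66.3  -7.5] v [-13.   19.7]
top 196 17 u [-66.8 -19.8] v [-18.7   7.5]
```

Call:
send_rows:
  targets:
    - [8, 0.5, 0, 0, 0, 0]
    - [8, 0, 0, 0, 0, 0]
    - [8, 0, 0, 0, 0, 0]
    - [8, 0, 0, 0, 0, 0]
    - [0, 0, 0, 0, 0, 0]

```text
time: 23.75
ee_pos: [0.4566, -0.2631, 0.1233]
eef_rot: [0.706, 0.037, 0.707, -0.034]
contact_force: [0.1, -0.8, -1.9]
gripper_width: 0.0377
```

Call:
send_rows:
  targets:
    - [10, 0, 0, 0, 0, 0]
    - [10, 0, 0, 0, 0, 0]
    - [10, 0, 0, 0, 0, 0]
    - [6, 0, 0, 0, 0, 0]
    - [0, 0, 0, 0, 0, 0]

```text
time: 24.38
ee_pos: [0.4569, -0.2631, 0.0876]
eef_rot: [0.706, 0.036, 0.706, -0.034]
contact_force: [-0.5, 0.4, -2.7]
gripper_width: 0.0379
```

Call:
send_rows:
  targets:
    - [2, 0, 0, 0, 0, 0]
    - [2, 0, 0, 0, 0, 0]
    - [0, 0, 0, 0, 0, 0]
    - [0, 0, 0, 0, 0, 0]

```text
time: 24.88
ee_pos: [0.4573, -0.2634, 0.0844]
eef_rot: [0.706, 0.036, 0.706, -0.035]
contact_force: [0.9, -0.4, -1.9]
gripper_width: 0.0378
```

Call:
send_rows:
  targets:
    - [2, 0, 0, 0, 0, 0]
    - [0, 0, 0, 0, 0, 0]
    - [0, 0, 0, 0, 0, 0]

```text
time: 25.25
ee_pos: [0.4578, -0.2634, 0.0837]
eef_rot: [0.707, 0.036, 0.706, -0.035]
contact_force: [-3.0, 3.5, 10.4]
gripper_width: 0.0379
```

```bash
python3 -c "
from h import *
go(453.8,-263.1,152)"
```

```text
t 25.25 p [ 457.8 -263.4   83.7] q [ 0.97  0.53 -0.62  1.96  0.42  0.78  1.58] w 37.9 F [-3.   3.5 10.4]
shift [-68.3  -0.1  -4. ]
```

Call:
send_rows:
  targets:
    - [0, 0, 0, 0, 0, 0]
    - [0, 0, 0, 0, 0, 0]
    - [0, 0, 0, 0, 0, 0]
    - [0, 0, 0, 0, 0, 0]
    - [-15, 0, 0, 0, 0, 0]
    - [-30, 0, 0, 0, 0, 0]
    - [-40, 0, 0, 0, 0, 0]
    - [-45, 0, 0, 0, 0, 0]
    - [-40, 0, 0, 0, 0, 0]
    - [0, 0, 0, 0, 0, 0]
  fingers: 1

```text
time: 26.5
ee_pos: [0.4595, -0.2645, 0.2567]
eef_rot: [0.709, 0.035, 0.704, -0.036]
contact_force: [-0.2, 0.1, -0.8]
gripper_width: 0.0917
```

Call:
send_rows:
  targets:
    - [0, 30, 5, 0, 0, 0]
    - [0, 47, 5, 0, 0, 0]
    - [0, 47, 5, 0, 0, 0]
    - [0, 47, 5, 0, 0, 0]
    - [0, 47, 5, 0, 0, 0]
    - [0, 47, 5, 0, 0, 0]
    - [0, 47, 5, 0, 0, 0]
    - [0, 47, 5, 0, 0, 0]
    - [0, 47, 5, 0, 0, 0]
    - [0, 47, 5, 0, 0, 0]
    - [0, 47, 5, 0, 0, 0]
    - [0, 0, 0, 0, 0, 0]

```text
time: 28.0
ee_pos: [0.5603, 0.2337, 0.2531]
eef_rot: [0.706, 0.035, 0.707, -0.031]
contact_force: [-0.3, -0.5, 0.2]
gripper_width: 0.0921
```

Run:
```python
from h import *
go(566.5,240.1,121,(.101,.995,0))
a=np.radians(-5.8);ex=np.array([np.cos(a),np.sin(a)]);ey=np.array([-ex[1],ex[0]])
for n in("side","top"):
    im,d=viewer.get_image(n);P,ok=cloud(n,d);q=(P[...,:2]*1000-[490.2,-267]);u=q@ex;v=q@ey;Z=P[...,2]*1000
    m=ok&(abs(u+37)<38)&(abs(v)<35)
    for lo,hi in((120,133),(134,150)):
        k=m&(Z>lo)&(Z<hi); print(n,lo,k.sum(),cv2.minAreaRect(np.c_[u[k],v[k]].astype(np.float32)),np.median(Z[k]))
    m=ok&(abs(P[...,0]-.566)<.04)&(abs(P[...,1]-.24)<.04)&(Z>138)&(Z<152)
    if m.sum()>5: print("bottle",m.sum(),rect(P,m))
im,d=viewer.get_image("top");cv2.imwrite("pics/f.png",cv2.resize(im[130:290,230:480,::-1],(750,480)))
```

```text
t 28.0 p [560.3 233.7 253.1] q [ 0.19  0.5  -0.86  1.63  0.39  1.2   0.72] w 92.1 F [-0.3 -0.5  0.2]
shift [132.1   6.3   5.8]
turn [ 0.47 -0.09 -0.3 ] shift in target axes [132.1   7.    5.5]
side 120 574 ((-36.488868713378906, 0.8636798858642578), (39.1553840637207, 62.52499771118164), 89.40484619140625) 127.53191399367533
side 134 174 ((-36.986385345458984, 0.7541275024414062), (23.312917709350586, 23.010305404663086), 37.15187072753906) 143.11734285516377
bottle 116 ((564.953857421875, 240.80441284179688), (34.1161003112793, 36.66410827636719), 47.95767593383789)
top 120 276 ((-35.67586898803711, -0.6501426696777344), (40.480350494384766, 62.39080047607422), 89.15670776367188) 127.0565603605514
top 134 76 ((-36.24930953979492, 0.43583106994628906), (21.125364303588867, 24.17752456665039), 5.886464595794678) 142.80937773698776
```

View pics/f.png

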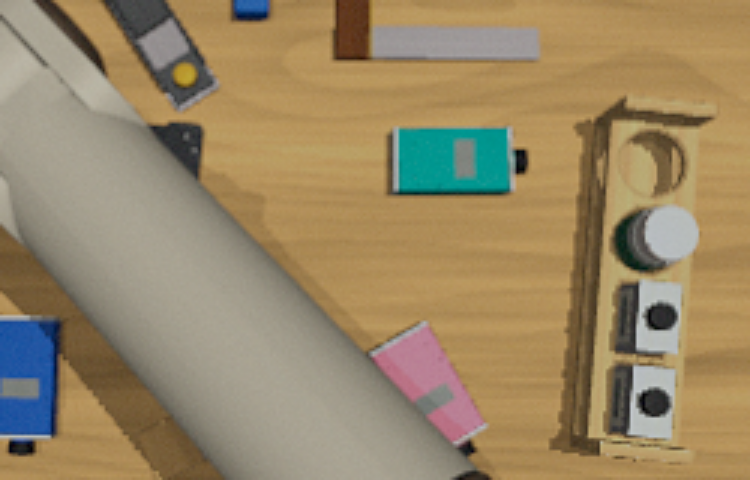

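The tin stands upright in its pocket, with the cap at (660,316) in the crop. Its cap top is at 143 mm, which is 12 + 131, so it's down on the base. Now the bottle.

Call:
send_rows:
  targets:
    - [0, 6.5, 5.5, 0.5, 0, -0.3]
    - [30, 0, 0, 0, 0, 0]
    - [40, 0, 0, 0, 0, 0]
    - [30, 0, 0, 0, 0, 0]
    - [0, 0, 0, 0, 0, 0]
    - [0, 0, 0, 0, 0, 0]

```text
time: 28.9
ee_pos: [0.5691, 0.2339, 0.1546]
eef_rot: [0.707, 0.038, 0.706, -0.04]
contact_force: [0.1, 0.3, -0.0]
gripper_width: 0.0917
```

```bash
python3 -c "
from h import *
go(566.5,240.1,121,(.101,.995,0))"
```

```text
t 28.9 p [569.1 233.9 154.6] q [ 0.13  0.61 -0.79  1.7   0.49  1.04  0.64] w 91.7 F [ 0.1  0.3 -0. ]
shift [33.6  6.  -3.3]
turn [-0.51  0.08  0.13] shift in target axes [33.6  5.9 -3.2]
```

Call:
send_rows:
  targets:
    - [0, 6, -3, -0.5, 0, 0]
    - [15, 0, 0, 0, 0, 0]
    - [15, 0, 0, 0, 0, 0]
    - [3, 0, 0, 0, 0, 0]
    - [0, 0, 0, 0, 0, 0]
    - [0, 0, 0, 0, 0, 0]

```text
time: 29.65
ee_pos: [0.566, 0.2402, 0.1206]
eef_rot: [0.706, 0.035, 0.706, -0.036]
contact_force: [0.7, 1.1, 0.4]
gripper_width: 0.0917
```

```bash
python3 -c "
from h import *
go(566.5,240.1,121,(.101,.995,0))"
```

```text
t 29.65 p [566.  240.2 120.6] q [ 0.1   0.65 -0.77  1.72  0.53  0.99  0.61] w 91.7 F [0.7 1.1 0.4]
shift [-0.4 -0.1  0.6]
turn [0.04 0.02 0.16] shift in target axes [-0.4 -0.1  0.6]
```

Call:
send_rows:
  targets:
    - [0, 0, 0, 0, 0, 0]
    - [0, 0, 0, 0, 0, 0]
    - [0, 0, 0, 0, 0, 0]
    - [0, 0, 0, 0, 0, 0]
    - [0, 0, 0, 0, 0, 0]
    - [0, 0, 0, 0, 0, 0]
    - [0, 0, 0, 0, 0, 0]
    - [0, 0, 0, 0, 0, 0]
  fingers: 0
  grip_force: 35

```text
time: 30.65
ee_pos: [0.5658, 0.2404, 0.1203]
eef_rot: [0.706, 0.034, 0.706, -0.036]
contact_force: [-0.1, 1.1, 0.2]
gripper_width: 0.0352
```

Call:
send_rows:
  targets:
    - [-10, 0, 0, 0, 0, 0]
    - [-25, 0, 0, 0, 0, 0]
    - [-35, 0, 0, 0, 0, 0]
    - [-40, 0, 0, 0, 0, 0]
    - [-40, 0, 0, 0, 0, 0]
    - [-20, 0, 0, 0, 0, 0]
    - [0, 0, 0, 0, 0, 0]

```text
time: 31.52
ee_pos: [0.5663, 0.2408, 0.2914]
eef_rot: [0.707, 0.035, 0.705, -0.036]
contact_force: [-1.0, -0.5, -3.9]
gripper_width: 0.0352
```

Call:
send_rows:
  targets:
    - [0, -25, 4, 0, 0, 0]
    - [0, -45, 8, 0, 0, 0]
    - [0, -48, 8, 0, 0, 0]
    - [0, -48, 8, 0, 0, 0]
    - [0, -48, 8, 0, 0, 0]
    - [0, -48, 8, 0, 0, 0]
    - [0, -48, 8, 0, 0, 0]
    - [0, -48, 8, 0, 0, 0]
    - [0, -48, 8, 0, 0, 0]
    - [0, -48, 8, 0, 0, 0]
    - [0, -35, 6, 0, 0, 0]
    - [0, -22, 4, 0, 0, 0]

```text
time: 33.02
ee_pos: [0.5985, -0.2789, 0.289]
eef_rot: [0.705, 0.036, 0.708, -0.037]
contact_force: [0.8, 1.3, -4.2]
gripper_width: 0.0354
```

Call:
send_rows:
  targets:
    - [0, 0, 0, 0, 0, 0]
    - [0, 0, 0, 0, 0, 0]

```text
time: 33.28
ee_pos: [0.6003, -0.2738, 0.2914]
eef_rot: [0.706, 0.034, 0.707, -0.035]
contact_force: [1.5, 1.1, -3.4]
gripper_width: 0.0351
```

```bash
python3 -c "
from h import *
go(600.6,-277.9,225,(.101,.995,0))"
```

```text
t 33.275 p [ 600.3 -273.8  291.4] q [ 0.89  0.54 -0.75  1.44  0.37  1.31  1.59] w 35.1 F [ 1.5  1.1 -3.4]
shift [66.4 -4.   0.7]
turn [ 0.2  -0.04  0.06] shift in target axes [66.4 -4.1  0.7]
```

Call:
send_rows:
  targets:
    - [0, -4, 0.7, 0, 0, 0]
    - [15, 0, 0, 0, 0, 0]
    - [20, 0, 0, 0, 0, 0]
    - [18, 0, 0, 0, 0, 0]
    - [10, 0, 0, 0, 0, 0]
    - [0, 0, 0, 0, 0, 0]
    - [0, 0, 0, 0, 0, 0]

```text
time: 34.15
ee_pos: [0.601, -0.2808, 0.2295]
eef_rot: [0.707, 0.034, 0.706, -0.037]
contact_force: [0.1, 0.4, -3.7]
gripper_width: 0.0355
```

Run:
```python
from h import *
from scipy.optimize import least_squares
go(600.6,-277.9,133,(.101,.995,0))
a=np.radians(-5.8);ex=np.array([np.cos(a),np.sin(a)]);ey=np.array([-ex[1],ex[0]])
for n in("side","top"):
    im,d=viewer.get_image(n);P,ok=cloud(n,d);q=(P[...,:2]*1000-[490.2,-267]);u=q@ex;v=q@ey;Z=P[...,2]*1000
    m=ok&(abs(u-111)<42)&(abs(v)<42)
    for lo in range(96,200,16):
        k=m&(Z>lo)&(Z<lo+16)&((abs(u)<148)|(Z>126))
        if k.sum()>15:
            r=least_squares(lambda p:np.hypot(u[k]-p[0],v[k]-p[1])-28,[111,0],loss='soft_l1'); print(n,lo,k.sum(),r.x.round(1),np.abs(r.fun).mean().round(2))
    # hole centre: pixels on deck vs below
```

```text
t 34.15 p [ 601.  -280.8  229.5] q [ 0.89  0.59 -0.73  1.51  0.41  1.2   1.56] w 35.5 F [ 0.1  0.4 -3.7]
shift [96.5  3.1 -0.8]
turn [0.04 0.07 0.18] shift in target axes [96.5  2.8 -0.6]
side 112 186 [114.   -0.2] 0.57
side 128 196 [113.8  -0.6] 0.66
side 144 225 [113.6  -0.9] 0.61
side 160 222 [113.5  -1.1] 0.6
side 176 256 [113.8  -1.4] 0.6
side 192 265 [114.3  -1.2] 0.76
top 112 24 [115.1  -2.3] 0.42
top 128 20 [114.5  -2.1] 0.34
top 144 19 [114.7  -1.1] 0.54
top 160 24 [114.2  -1.8] 0.58
top 176 25 [114.6  -1.8] 0.68
top 192 23 [113.5  -3.6] 0.96
```

Call:
send_rows:
  targets:
    - [0, 1.8, -3.3, 0, 0, 0]
    - [10, 0, 0, 0, 0, 0]
    - [10, 0, 0, 0, 0, 0]
    - [8, 0, 0, 0, 0, 0]
    - [0, 0, 0, 0, 0, 0]
    - [0, 0, 0, 0, 0, 0]

```text
time: 35.0
ee_pos: [0.5975, -0.2787, 0.201]
eef_rot: [0.706, 0.034, 0.706, -0.037]
contact_force: [-0.0, 0.2, -3.9]
gripper_width: 0.0352
```

Run:
```python
from h import *
from scipy.optimize import least_squares
go(600.6,-277.9,133,(.101,.995,0))
a=np.radians(-5.8);ex=np.array([np.cos(a),np.sin(a)]);ey=np.array([-ex[1],ex[0]])
for n in("side","top"):
    im,d=viewer.get_image(n);P,ok=cloud(n,d);q=(P[...,:2]*1000-[490.2,-267]);u=q@ex;v=q@ey;Z=P[...,2]*1000
    m=ok&(abs(u-111)<36)&(abs(v)<42)
    for lo in range(84,180,16):
        k=m&(Z>lo)&(Z<lo+16)
        if k.sum()>15:
            r=least_squares(lambda p:np.hypot(u[k]-p[0],v[k]-p[1])-28,[111,0],loss='soft_l1'); print(n,lo,k.sum(),r.x.round(1),np.abs(r.fun).mean().round(2))
```

```text
t 35.0 p [ 597.5 -278.7  201. ] q [ 0.88  0.61 -0.72  1.54  0.43  1.15  1.55] w 35.2 F [-0.   0.2 -3.9]
shift [68.   1.3  3. ]
turn [0.05 0.02 0.17] shift in target axes [68.   1.1  3. ]
side 84 121 [110.1   1.6] 0.64
side 100 125 [109.9   1.1] 0.75
side 116 183 [109.9   1. ] 0.6
side 132 212 [109.7   0.8] 0.58
side 148 239 [110.1   0.7] 0.63
side 164 251 [110.7   0.7] 0.74
top 84 21 [1.116e+02 1.000e-01] 0.54
top 100 20 [110.9  -0.5] 0.41
top 116 20 [110.7  -0.7] 0.41
top 132 20 [110.3  -1.3] 0.46
top 148 27 [110.8  -1.1] 0.55
top 164 29 [111.   -2.5] 0.88
```

Call:
send_rows:
  targets:
    - [6, 0, 0, 0, 0, 0]
    - [8, 0, 0, 0, 0, 0]
    - [8, 0, 0, 0, 0, 0]
    - [8, 0, 0, 0, 0, 0]
    - [0, 0, 0, 0, 0, 0]

```text
time: 35.72
ee_pos: [0.5966, -0.2786, 0.1697]
eef_rot: [0.706, 0.035, 0.707, -0.036]
contact_force: [-0.9, 0.9, -3.2]
gripper_width: 0.0354
```

Call:
send_rows:
  targets:
    - [8, 0, 0, 0, 0, 0]
    - [10, 0, 0, 0, 0, 0]
    - [10, 0, 0, 0, 0, 0]
    - [8, 0, 0, 0, 0, 0]
    - [0, 0, 0, 0, 0, 0]

```text
time: 36.35
ee_pos: [0.5966, -0.2787, 0.1338]
eef_rot: [0.706, 0.035, 0.707, -0.036]
contact_force: [0.1, -0.2, -3.3]
gripper_width: 0.0353
```

Call:
send_rows:
  targets:
    - [1.5, 0, 0, 0, 0, 0]
    - [1.5, 0, 0, 0, 0, 0]
    - [0, 0, 0, 0, 0, 0]
    - [0, 0, 0, 0, 0, 0]

```text
time: 36.85
ee_pos: [0.5976, -0.2789, 0.1323]
eef_rot: [0.706, 0.034, 0.706, -0.037]
contact_force: [0.8, 0.5, -1.9]
gripper_width: 0.0354
```

Call:
send_rows:
  targets:
    - [1, 0, 0, 0, 0, 0]
    - [0, 0, 0, 0, 0, 0]
    - [0, 0, 0, 0, 0, 0]

```text
time: 37.22
ee_pos: [0.5982, -0.2789, 0.1323]
eef_rot: [0.707, 0.034, 0.706, -0.037]
contact_force: [-0.3, 0.1, 5.3]
gripper_width: 0.0352
```

Call:
send_rows:
  targets:
    - [0, 0, 0, 0, 0, 0]
    - [0, 0, 0, 0, 0, 0]
    - [0, 0, 0, 0, 0, 0]
    - [0, 0, 0, 0, 0, 0]
    - [0, 0, 0, 0, 0, 0]
    - [-15, 0, 0, 0, 0, 0]
    - [-30, 0, 0, 0, 0, 0]
    - [-40, 0, 0, 0, 0, 0]
    - [-40, 0, 0, 0, 0, 0]
    - [0, 50, 0, 0, 0, 0]
    - [0, 50, 0, 0, 0, 0]
    - [0, 50, 0, 0, 0, 0]
  fingers: 1

```text
time: 38.72
ee_pos: [0.6127, -0.1278, 0.257]
eef_rot: [0.707, 0.034, 0.706, -0.037]
contact_force: [0.6, 0.1, -0.4]
gripper_width: 0.0921
```

Call:
send_rows:
  targets:
    - [0, 50, 0, 0, 0, 0]
    - [0, 50, 0, 0, 0, 0]
    - [0, 40, 0, 0, 0, 0]
    - [0, 0, 0, 0, 0, 0]
    - [0, 0, 0, 0, 0, 0]

```text
time: 39.35
ee_pos: [0.6266, 0.0096, 0.2558]
eef_rot: [0.706, 0.034, 0.706, -0.037]
contact_force: [0.0, 0.0, -0.4]
gripper_width: 0.0921
```

Run:
```python
from h import *
go(600,0,200)
a=np.radians(-5.8);ex=np.array([np.cos(a),np.sin(a)]);ey=np.array([-ex[1],ex[0]])
for n in("side","top"):
    im,d=viewer.get_image(n);P,ok=cloud(n,d);q=(P[...,:2]*1000-[490.2,-267]);u=q@ex;v=q@ey;Z=P[...,2]*1000
    m=ok&(abs(v)<35)
    for nm,u0,zl in(("tincap",-37,134),("shelved",-111,134),("can",37,140),("bottle",111,150)):
        k=m&(abs(u-u0)<34)&(Z>zl)&(Z<175); print(n,nm,k.sum(),np.round(cv2.minAreaRect(np.c_[u[k],v[k]].astype(np.float32))[0],1),np.percentile(Z[k],[50,95]).round(1))
im,d=viewer.get_image("side");cv2.imwrite("pics/g.png",im[...,::-1])
```

```text
t 39.35 p [626.6   9.6 255.8] q [ 0.51  0.52 -0.8   1.57  0.39  1.22  1.11] w 92.1 F [ 0.   0.  -0.4]
shift [ 55.8 -11.9 -25.6]
side tincap 176 [-37.1   0.3] [143.4 145.3]
side shelved 213 [-111.7    0.6] [143.3 144.9]
side can 556 [36.5 -0.2] [147.6 149.3]
side bottle 283 [108.9   0.2] [158.4 160.3]Traceback (most recent call last):
  File "<stdin>", line 8, in <module>
    return _quantile_unchecked(
        a, q, axis, out, overwrite_input, method, keepdims, weights)
    return _ureduce(a,
                    func=_quantile_ureduce_func,
    ...<5 lines>...
                    overwrite_input=overwrite_input,
                    method=method)
    r = func(a, **kwargs)
    result = _quantile(arr,
                       quantiles=q,
    ...<2 lines>...
                       out=out,
                       weights=wgt)
    slices_having_nans = np.isnan(arr[-1, ...])
                                  ~~~^^^^^^^^^
IndexError: index -1 is out of bounds for axis 0 with size 0
```

Run:
```python
from h import *
im,d=viewer.get_image("side");cv2.imwrite("pics/g.png",im[...,::-1])
```

```text
(no output)
```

View pics/g.png

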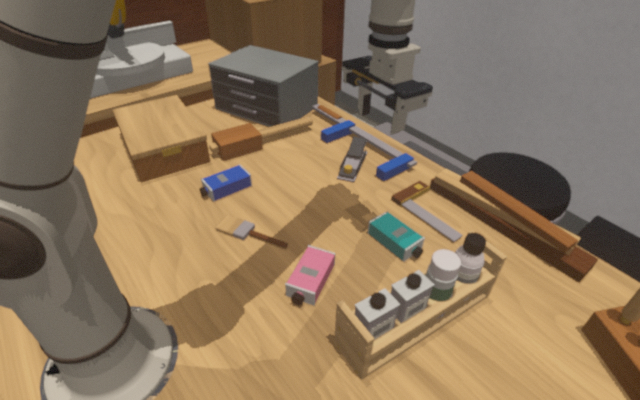

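All four items stand in the caddy: the tin at (412,292) and the bottle at (470,255), both upright. The tools and look-alikes are where they were, and the gripper is clear.

```bash
python3 -c "
from rig import workorder;print(workorder.hand_in())"
```

```text
the job is handed in; nothing more can be done
None
```

Both supplies are back in the caddy, and I handed the job in after about 39.4 s of robot time (limit 70 s). I stood the tin up on the bench, re-gripped it across its thickness and lowered it into the oblong pocket. Then I lifted the bottle by its cap and put it in the round pocket.

**Final checks (side camera):**
- **Tin:** its cap top is at 143 mm (expected 12 + 131), and it sits at caddy x = −37 mm, so it is upright and on the base board.
- **Bottle:** its cap top is at 158 mm (expected 12 + 146), at caddy x = 109–111 mm, also upright and on the base board.
- **Shelved tin and wax can:** still in their pockets. In the last picture the tools and look-alikes appear unmoved, and the gripper was clear of everything.

**Disagreements and gaps:**
- The side and top cameras differed by 1–3 mm throughout, which is within the pocket clearance.
- The same final check on the top camera failed because no points came back for an item in the caddy, probably hidden by the arm. The last heights therefore come from the side camera only. An earlier top view, taken before the bottle was moved, did confirm the tin was seated.

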